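# Stack a toroidal transformer on its chassis bolt

## Task

Mount the ring-shaped transformer on the upright bolt of the power-supply chassis: first lower the transformer over the bolt until it sits flat on the pad already there, its white tag block facing squarely toward the circuit board; do not let it drop. Then thread on the reddish-brown insulating pad, and last the smaller dished steel plate, each lying flat on the one before, ready for the nut. Leave the nut, tools and other things on the bench where they are.

Things in the scene. Friction and masses are not known exactly. Their poses are not given: they have to be found in the camera images.
- chassis: Fixed open aluminium tray, 190 (x) x 240 (y) mm. Origin: centre of its underside, on the bench. +x: rear panel, top 50 mm over the bench, 98 mm from the bolt's axis; +y: half with the bolt; -y: half with the green circuit board, which begins 76 mm from the axis (parts up to 50 mm over the bench; a capacitor 130 mm away reaches 76 mm). Floor 10 mm, other flanges 20 mm over the bench.
- bolt_seat (a point): Point on the bolt's axis at the top of the fixed 62 mm reddish-brown pad, 14 mm over the bench, where the transformer's underside shall rest. Axes as the chassis: -y points at the circuit board. The bolt is 8 mm thick and vertical.
- bolt_tip (a point): Top of the bolt, 66 mm over the bench, 52 mm above bolt_seat; its last 6 mm taper from 8 mm to 4 mm.
- transformer: Copper-wound ring transformer with black potted centre, outside 58 mm, 28 mm high, bore 11 mm right through, about 0.28 kg, lying flat on the bench. Origin: centre of its underside, on the bore's axis; z up. A white tag block, 24 mm wide and 12 mm high with brass tags, sticks out from its side to 41 mm from the axis toward -y; the ±x sides are free to grip.
- tag_block (a point): Outer face of the transformer's tag block, 37 mm from the bore's axis along the transformer's -y, 10 mm above its underside.
- pad: Loose stiff reddish-brown insulating pad (washer), outside 52 mm, 6 mm thick, bore 11 mm, 30 g, flat on the bench. Origin: centre of its underside; z up.
- plate: Bright dished steel plate (washer), outside 44 mm, straight rim 5 mm high, crown 7 mm high upward round its 11 mm bore, 60 g, lying on its rim. Origin: centre of its underside; z up.
- nut: Bystander: loose M8 hexagon flange nut, 17 mm wide, 7 mm high. Origin: centre of its underside.
- screwdriver: Bystander: blue-handled screwdriver, 172 mm long, 22 mm thick, lying. Origin: centre of its underside.
- parts_dish: Bystander: round steel dish with screws, 67 mm wide, 15 mm high. Origin: centre of its underside.
- solder_spool: Bystander: spool of solder, 89 x 67 mm, 52 mm high. Origin: centre of its underside.
- tape: Bystander: roll of black tape, 62 mm wide, 19 mm high. Origin: centre of its underside.
- cutters: Bystander: red-handled side cutters, 137 mm long, lying. Origin: centre of its underside.
- caliper: Bystander: steel caliper, 205 mm long, lying. Origin: centre of its underside.
- fuse_holder: Bystander: black inline fuse holder, 60 mm long, 15 mm thick, lying. Origin: centre of its underside.
Not all that is in view belongs to the job. Of the things shaped like the plate, the steel one is meant.

How it is judged:
On the way, in this order (a step that is already met when the one before it is completed fails the run):
1. the transformer sits flat on the fixed pad, round the bolt, tag block toward the circuit board, let go (horizontal distance between transformer and bolt_seat below 0.004 m and z of transformer in the frame of bolt_seat below 0.0025 m and y of tag_block in the frame of bolt_seat below -0.02 m and x of tag_block in the frame of bolt_seat between -0.013 and 0.013 m and contact force between the fingers and transformer below 0.5 N), for 0.2 s.
2. the loose pad lies flat on the transformer, round the bolt, let go (horizontal distance between pad and bolt_seat below 0.004 m and z of pad in the frame of bolt_seat between 0.0255 and 0.0305 m and contact force between the fingers and pad below 0.5 N), for 0.2 s.
3. the dished steel plate lies flat on the pad, round the bolt, let go (horizontal distance between plate and bolt_seat below 0.004 m and z of plate in the frame of bolt_seat between 0.0315 and 0.0365 m and contact force between the fingers and plate below 0.5 N), for 0.2 s.
At the end, for the whole second after the job is handed in: All three lie on the bolt (axes within 4 mm), at rest, level within 3.5 degrees, heights within 2.5 mm: transformer home on the fixed pad, tag block toward the circuit board within about 20 degrees, loose pad flat on the transformer, steel plate flat on the pad (horizontal distance between each of transformer, pad, plate and bolt_seat below 0.004 m and z of transformer in the frame of bolt_seat below 0.0025 m and angle between each of transformer, pad, plate's own z axis and vertical below 0.06 rad and y of tag_block in the frame of bolt_seat below -0.02 m and x of tag_block in the frame of bolt_seat between -0.013 and 0.013 m and z of pad in the frame of bolt_seat between 0.0255 and 0.0305 m and z of plate in the frame of bolt_seat between 0.0315 and 0.0365 m and linear speed of each of transformer, pad, plate below 0.02 m/s); the robot touches nothing.
It fails at once if the transformer is dropped (falls freely faster than 0.45 m/s, a fall of about 10 mm) (linear speed of transformer above 0.45 m/s and contact force between the fingers and transformer below 0.1 N).
It fails at once if another loose thing on the bench (nut, screwdriver, dish, spool, tape, cutters, caliper, fuse holder) is moved by more than 30 mm (distance of any of nut, screwdriver, parts_dish, solder_spool, tape, cutters, caliper, fuse_holder from where it was at the start of the episode above 0.03 m).
It also fails if it takes over 61 s, if anything falls off the work surface, if the arm or the gripper's body presses on something with over 40 N, if the wrist force passes 120 N, or if a joint passes its speed limit or range.

## Robot

A 7-joint arm with a two-finger parallel gripper is mounted at the origin on a cart in front of the work surface, level with it; the furniture and walls round the work are solid. World frame = base frame: x ahead of the robot, y to its left, z up, the work surface at z = 0. Lengths are in m, angles in rad, forces in N, time in s.
With the tool pointing down it reaches from about 0.4 to 0.85 m from the base axis. Payload 4.5 kg.
Tool frame: the origin (TCP) lies at the very end of the fingers, on their centre line; the grasp point (between the pads) lies 19 mm behind it (tcp_to_grasp is the z of the grasp point in the tool frame, in m); z points along the fingers, y is the line along which they close (so a half turn about z gives the same grasp; the last joint's range is limited). The gripper opens to 88 mm and grips with 3 to 60 N. Pads are 18 mm wide; open, the fingers measure 123 mm over their backs; the gripper's body (75 mm by 187 mm) begins 45 mm behind the grasp point.
Start: joints at [1.258, 0.689, -0.195, 1.565, 0.157, 0.902, -0.215], TCP at [0.212, -0.588, 0.239] pointing down, gripper open.
Joint ranges: [-3.01, 3.01], [-0.46, 2.08], [-1.47, 1.51], [0.13, 2.56], [-1, 4.14], [0.04, 2.09], [-2.66, 2.66]. Speed limits (rad/s): [2.57, 2.57, 3.14, 3.14, 3.14, 3.14, 3.14].

## Interface

Orientations are given as a unit quaternion [x, y, z, w].
In Python, from plant import * gives the robot as it stands. The module is installed in compiled form; this text tells all that it offers.
- The arm moves only by the shell command python3 -m jog 'ROWS' [OPENING] [FORCE]. ROWS is JSON, a list that holds one entry, the list of rows, each a list of 6 numbers: the shift along the tool's x, y, z in m, then the turn, a rotation vector about the tool's x, y, z in rad. In form: [[[dx, dy, dz, ax, ay, az], ...]]. A call has 1 to 12 rows; each row shifts and turns the commanded pose from where the row before left it, along the tool's axes as they then stand; what a row does not reach is not made up. A row lasts 1/8 s, in which the tool goes at most 62.5 mm and 10.7 degrees, less where a joint would pass 70% of its speed; a pose out of reach is approached as far as the arm can. A call with a gripper value outside its range is refused whole. OPENING is the finger opening in m, from 0 to 0.0881, set as the call begins (- or left out, the last holds). The fingers move at their own pace and stop on an object; FORCE is the grip in N (left out, the last holds). Time passes only in rows, so rows that do not move let the fingers close. It gives the time, the measured TCP pose, the force, the opening and the grip force at its end, in the units of the state.
- get_state(): the state, without advancing time (a new reading comes with each control period).
- snapshot(name): name is "scene" or "top" or "wrist"; returns a dict with "frame" (384x512x3 uint8, red, green, blue), "mtx" (3x3 intrinsics, pixels), "xyz" and "orientation" of the camera in the world; the wrist camera has in their place "mount" (4x4, takes a point from camera to tool coordinates, whose origin is the TCP and whose axes are the flange's). Camera axes: x right, y down, z forward; pixel columns grow to the right and rows downward; lengths in m; the calibration is good to about 2 mm. A picture is of the moment at which its call begins: read the wrist's pose just before it. There is no depth.
- finish_job(): hands the job in; it is judged then, once.
The state is a dict: "clock": time; "q": joint angles; "qd": joint speeds; "joint_torque": joint torques, N m; "tool_pos": TCP position; "eef_rot": TCP orientation; "contact_force": force on the tool from outside, world axes, zero at the start; "moment": the same for the moment, N m; "opening": opening from 0.0 (shut) to 1.0 (fully open); "finger_force": force on a finger pad.
Only numpy, scipy, OpenCV 4.12 (cv2) and the standard library are available. Lean on these libraries where they do the work, as an engineer would, in place of code of your own. Each camera call takes 0.05 s, during which the arm holds its last target. There are 200 camera calls.

## Working session

There is one attempt and no reset: what is moved stays moved. The work goes in short steps, Python scripts to look and compute and a shell command to move; the robot and the scene stay as the last step left them, time stands still between calls to the robot, and variables do not carry over. Pictures are saved under pics/ and viewed, at most 10 in all, crops included, and the job is handed in when it is done.

```bash
mkdir -p pics
cat > h.py <<'E'
from plant import *
import numpy as np, cv2
from scipy.spatial.transform import Rotation as R
def shot(n,f):
    s=get_state(); d=snapshot(n); cv2.imwrite('pics/'+f,d['frame'][:,:,::-1])
    if n=='wrist':
        T=np.eye(4);T[:3,:3]=R.from_quat(s['eef_rot']).as_matrix();T[:3,3]=s['tool_pos'];M=T@np.array(d['mount'])
    else:
        M=np.eye(4);M[:3,:3]=R.from_quat(d['orientation']).as_matrix();M[:3,3]=d['xyz']
    np.savez('pics/'+f[:-4],M=M,K=np.array(d['mtx']),im=d['frame']); return d
def load(f):
    z=np.load('pics/'+f+'.npz'); return z['M'],z['K'],z['im']
def pt(f,u,v,h):
    M,K,_=load(f); r=M[:3,:3]@np.linalg.solve(K,[u,v,1.]); c=M[:3,3]; return c+r*(h-c[2])/r[2]
def px(f,p):
    M,K,_=load(f); q=K@(M[:3,:3].T@(np.array(p)-M[:3,3])); return q[:2]/q[2]
E
python3 - <<'E'
from h import *
np.set_printoptions(precision=4,suppress=True)
for n in('scene','top'):
    shot(n,n+'0.png'); M,K,_=load(n+'0'); print(M,K)
a=[cv2.imread(f'pics/{n}0.png') for n in('top','scene')]
cv2.imwrite('pics/top0b.png',cv2.resize(a[0],(800,600)));
cv2.imwrite('pics/scene0b.png',cv2.resize(a[1],(800,600)));print(get_state())
E
```

```text
[[-0.4121 -0.4887  0.769  -0.7144]
 [-0.9109  0.2034 -0.3589  0.5827]
 [ 0.019  -0.8484 -0.529   0.968 ]
 [ 0.      0.      0.      1.    ]] [[395.2748   0.     257.4199]
 [  0.     395.2748 195.4604]
 [  0.       0.       1.    ]]
[[-0.0176 -0.9982  0.0577  0.4883]
 [-0.9998  0.0182  0.0097 -0.0423]
 [-0.0107 -0.0575 -0.9983  1.4854]
 [ 0.      0.      0.      1.    ]] [[428.6846   0.     259.0258]
 [  0.     428.6846 194.3173]
 [  0.       0.       1.    ]]
{'clock': 0.1, 'q': array([ 1.2578,  0.6899, -0.1945,  1.5662,  0.1573,  0.9025, -0.2151]), 'qd': array([-0.0004, -0.0015, -0.0014, -0.0031,  0.0006,  0.001 ,  0.0011]), 'joint_torque': array([ -0.0038, -52.8496,  -1.2715, -15.3836,  -0.0525,   0.002 ,
         0.0001]), 'tool_pos': array([ 0.2122, -0.5873,  0.238 ]), 'eef_rot': array([ 0.985 ,  0.1726, -0.0002, -0.0008]), 'contact_force': array([ 0.4881,  0.0225, -0.6009]), 'moment': array([-0.0149,  0.0054,  0.0031]), 'finger_force': 0.0, 'opening': 0.9999833912207524}
```

View pics/top0b.png

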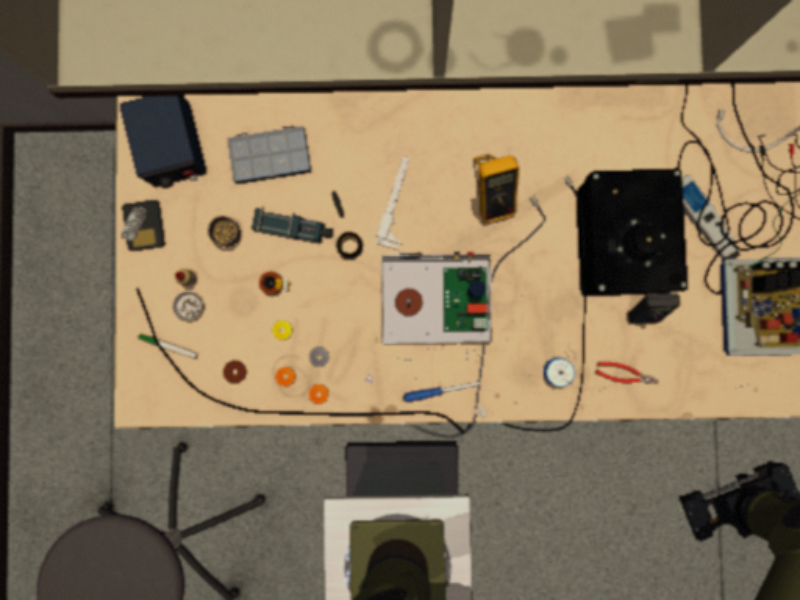

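View pics/scene0b.png

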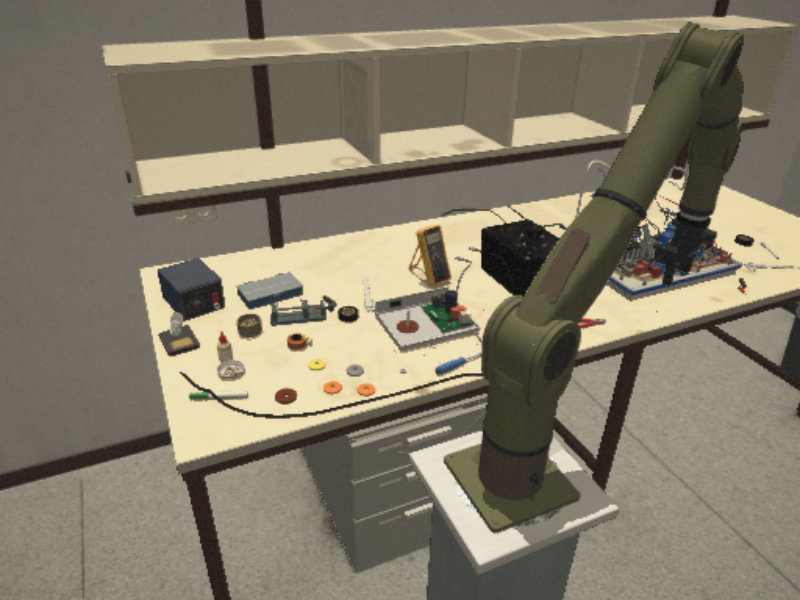

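The top view (800x600) shows the transformer at (271,283) with its tag to the right, the steel plate at (319,356), the brown pad at (235,372) and the bolt pad at (408,302). The arm is at lower right. Next I get positions from colour masks.

Run:
```python
from h import *
np.set_printoptions(precision=4,suppress=True)
M,K,im=load('top0'); hsv=cv2.cvtColor(im,cv2.COLOR_RGB2HSV)
for n,(u,v),h in(('tr',(271,283),.028),('plate',(319,356),.005),('pad',(235,372),.006),('boltpad',(408,302),.014)):
    u,v=int(u*.64),int(v*.64); c=im[v,u+3]; print(n,c,hsv[v,u+3],pt('top0',u,v,h))
    w=im[v-22:v+23,u-22:u+23].astype(float); bg=np.median(w.reshape(-1,3),0)
    m=(np.abs(w-bg).sum(2)>110).astype(np.uint8); k,l,st,ce=cv2.connectedComponentsWithStats(m)
    for i in range(1,k):
        if st[i,4]>40: cc=ce[i]+[u-22,v-22]; print('  ',st[i],cc,pt('top0',*cc,h))
# chassis edge & board
g=cv2.inRange(hsv,(45,80,40),(85,255,255)); k,l,st,ce=cv2.connectedComponentsWithStats(g)
for i in range(1,k):
    if st[i,4]>150:
        print('green',st[i],pt('top0',*ce[i],.015)); print(cv2.minAreaRect(np.argwhere(l==i)[:,::-1].astype(np.float32)))
```

```text
tr [107  75  14] [ 20 222 107] [0.6235 0.2651 0.028 ]
   [ 15  14  16  17 210] [173.2667 181.1857] [0.6228 0.2642 0.028 ]
plate [120 112 106] [ 13  30 120] [0.4644 0.1638 0.005 ]
   [ 16  17  12  13 122] [203.5164 228.1066] [0.4607 0.1655 0.005 ]
   [ 0 30  8 13 74] [184.8243 240.6351] [0.4187 0.2304 0.005 ]
pad [94 41 21] [  8 198  94] [0.4299 0.3504 0.006 ]
   [ 14  14  17  16 195] [149.9282 237.6   ] [0.4313 0.3506 0.006 ]
   [ 0 34 27 11 76] [139.4737 256.1053] [0.3685 0.3869 0.006 ]
boltpad [109  52  33] [  8 178 109] [ 0.5777 -0.0349  0.014 ]
   [ 13  13  19  19 271] [261.0849 192.9668] [ 0.5779 -0.0352  0.014 ]
green [284 172  28  40 526] [ 0.5757 -0.1427  0.015 ]
((297.5592346191406, 191.3367919921875), (39.334373474121094, 26.179929733276367), 88.15238952636719)
```

```bash
cat >> h.py <<'E'
from scipy.linalg import logm,expm
def plan(p,yawdeg,n):
    "one constant row, to repeat n times, to reach p with the tool down at yaw (tool x from world x)"
    s=get_state(); A=np.eye(4);A[:3,:3]=R.from_quat(s['eef_rot']).as_matrix();A[:3,3]=s['tool_pos']
    B=np.eye(4);B[:3,:3]=(R.from_euler('z',yawdeg,degrees=True)*R.from_euler('x',180,degrees=True)).as_matrix();B[:3,3]=p
    E=expm(logm(np.linalg.inv(A)@B).real/n); r=np.r_[E[:3,3],R.from_matrix(E[:3,:3]).as_rotvec()]
    print('row x',n,np.round(r,4).tolist()); return r
def yaw():
    x=R.from_quat(get_state()['eef_rot']).as_matrix()[:,0]; return np.degrees(np.arctan2(x[1],x[0]))
E
python3 - <<'E'
from h import *
np.set_printoptions(precision=4,suppress=True)
plan([.60,.26,.23],80,24); print(snapshot('wrist')['mount'])
E
```

```text
row x 24 [0.0389, -0.0117, 0.0003, -0.0001, -0.0, -0.0437]
[[-0.0001 -0.9563 -0.2924  0.0758]
 [ 1.     -0.0006  0.0017 -0.0012]
 [-0.0018 -0.2924  0.9563 -0.1452]
 [ 0.      0.      0.      1.    ]]
```

```bash
python3 -m jog '[[[0.039,-0.0117,0,0,0,-0.0437],[0.039,-0.0117,0,0,0,-0.0437],[0.039,-0.0117,0,0,0,-0.0437],[0.039,-0.0117,0,0,0,-0.0437],[0.039,-0.0117,0,0,0,-0.0437],[0.039,-0.0117,0,0,0,-0.0437],[0.039,-0.0117,0,0,0,-0.0437],[0.039,-0.0117,0,0,0,-0.0437],[0.039,-0.0117,0,0,0,-0.0437],[0.039,-0.0117,0,0,0,-0.0437],[0.039,-0.0117,0,0,0,-0.0437],[0.039,-0.0117,0,0,0,-0.0437]]]' 0.088 && python3 -m jog '[[[0.039,-0.0117,0,0,0,-0.0437],[0.039,-0.0117,0,0,0,-0.0437],[0.039,-0.0117,0,0,0,-0.0437],[0.039,-0.0117,0,0,0,-0.0437],[0.039,-0.0117,0,0,0,-0.0437],[0.039,-0.0117,0,0,0,-0.0437],[0.039,-0.0117,0,0,0,-0.0437],[0.039,-0.0117,0,0,0,-0.0437],[0.039,-0.0117,0,0,0,-0.0437],[0.039,-0.0117,0,0,0,-0.0437],[0.039,-0.0117,0,0,0,-0.0437],[0.039,-0.0117,0,0,0,-0.0437]]]'
python3 - <<'E'
from h import *
np.set_printoptions(precision=4,suppress=True)
s=get_state(); print(s['clock'],s['tool_pos'],s['eef_rot'],s['q'],yaw())
shot('wrist','w1.png'); print(px('w1',[.6228,.2642,.028]))
E
```

```text
clock: 1.65
tool_pos: [0.5212, -0.2147, 0.2385]
eef_rot: [0.906, 0.423, -0.0, -0.0]
contact_force: [1.3, -0.3, -0.7]
opening: 0.997
finger_force: 0.0
clock: 3.15
tool_pos: [0.6012, 0.2614, 0.2383]
eef_rot: [0.766, 0.643, -0.0, 0.0]
contact_force: [-0.1, 0.1, 0.4]
opening: 0.996
finger_force: 0.0
3.15 [0.6012 0.2614 0.2383] [ 0.7659  0.643  -0.0003  0.0001] [-0.2772  0.7507 -0.3923  1.4577  0.3162  0.9965 -0.9211] 80.02795564838536
[272.9088 158.8903]
```

View pics/w1.png

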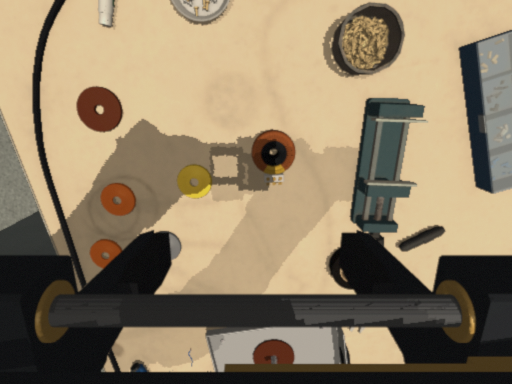

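The wrist view shows the transformer at (273,152) with its tag block at (277,178). The brown pad is at (99,109) and the orange and yellow washers are decoys. The steel plate is partly hidden at (173,245). The chassis pad and bolt are at the bottom. I'll zoom in on the transformer and measure it.

Run:
```python
from h import *
np.set_printoptions(precision=4,suppress=True)
M,K,im=load('w1'); x0,y0=235,115
c=im[y0:y0+90,x0:x0+90]; a=cv2.resize(c[:,:,::-1],(540,540),interpolation=cv2.INTER_NEAREST)
cv2.imwrite('pics/w1z.png',a)
hsv=cv2.cvtColor(c,cv2.COLOR_RGB2HSV)
m=cv2.inRange(hsv,(3,150,40),(22,255,255)); k,l,st,ce=cv2.connectedComponentsWithStats(m); i=1+st[1:,4].argmax(); print(st[i],ce[i]+[x0,y0])
```

```text
[ 17  15  43  44 968] [272.874  151.1601]
```

View pics/w1z.png

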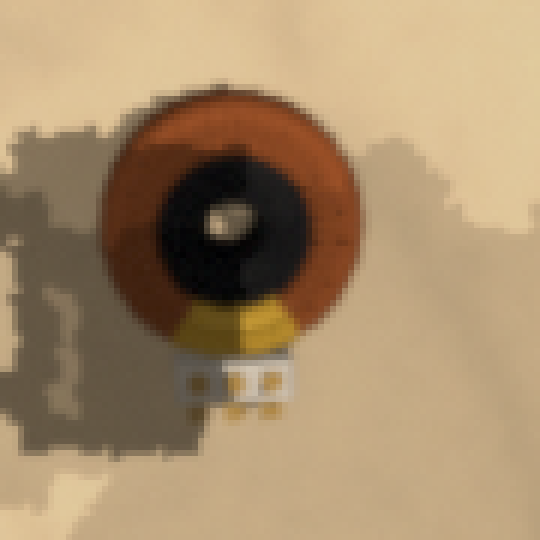

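The zoom shows the ring centred at about (233,225), the tags' middle at (235,411) and the white block at (237,380), all almost straight below the ring centre. So the tag points about −10° from world −y.

Run:
```python
from h import *
np.set_printoptions(precision=4,suppress=True)
M,K,im=load('w1')
f=lambda u,v,h:pt('w1',235+u/6-.5,115+v/6-.5,h)
for h in(.028,.026):
  c=f(233,224,h);l=f(102,224,h);r=f(362,224,h);t=f(232,88,h); print(c,np.linalg.norm(l-r),(l+r)/2,t)
b=f(236,411,.006); w=f(237,380,.012); print(b,w,b-c,w-c,np.degrees(np.arctan2((b-c)[0],-(b-c)[1])),np.degrees(np.arctan2((w-c)[0],-(w-c)[1])))
a=f(197,413,.006)-f(271,409,.006);print(np.degrees(np.arctan2(a[1],a[0])))
# bolt pad partly, plate, pad
print('pad',pt('w1',99,109,.006))
c=(f(102,224,.02)+f(362,224,.02))/2
```

```text
[0.6246 0.2722 0.028 ] 0.049759349381765065 [0.6244 0.2723 0.028 ] [0.6284 0.2976 0.028 ]
[0.6246 0.2719 0.026 ] 0.050039334212071546 [0.6244 0.2719 0.026 ] [0.6285 0.2974 0.026 ]
[0.6197 0.2291 0.006 ] [0.6208 0.2373 0.012 ] [-0.005  -0.0427 -0.02  ] [-0.0038 -0.0345 -0.014 ] -6.609724575787491 -6.29699659748842
173.2281207732678
pad [0.432  0.3535 0.006 ]
```

Run:
```python
from h import *
plan([.6245,.2715,.13],83.5,4)
```

```text
row x 4 [0.0012, 0.0063, 0.0271, -0.0006, -0.0017, -0.0128]
```

```bash
python3 -m jog '[[[0.0012,0.0063,0.027,0,0,-0.015],[0.0012,0.0063,0.027,0,0,-0.015],[0.0012,0.0063,0.027,0,0,-0.015],[0.0012,0.0063,0.027,0,0,-0.015],[0,0,0,0,0,0],[0,0,0,0,0,0]]]'
python3 - <<'E'
from h import *
np.set_printoptions(precision=4,suppress=True)
s=get_state(); print(s['clock'],s['tool_pos'],s['eef_rot'],yaw())
shot('wrist','w2.png')
for h in (0,.028): print(px('w2',[.6245,.2715,h]))
E
```

```text
clock: 3.95
tool_pos: [0.6272, 0.2616, 0.1315]
eef_rot: [0.747, 0.665, 0.0, -0.0]
contact_force: [0.4, 0.1, 0.2]
opening: 0.995
finger_force: 0.0
3.95 [0.6272 0.2616 0.1315] [ 0.7467  0.6651  0.0004 -0.    ] 83.38294974089366
[250.6383 172.6069]
[250.2515 180.6113]
```

View pics/w2.png

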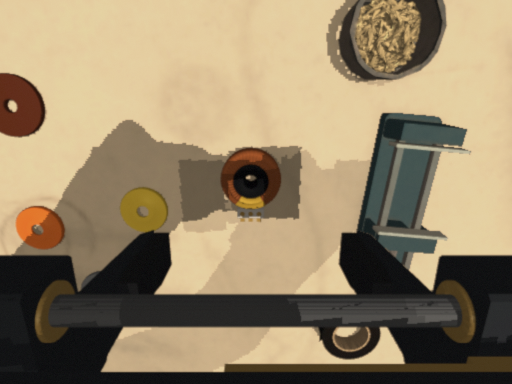

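The ring is now at (250,178), about 59 px wide, with the tag straight below it at (249,214) and the tool yaw aligned with it. Next I compute the offset.

Run:
```python
from h import *
np.set_printoptions(precision=4,suppress=True)
s=get_state(); print(s['tool_pos'],yaw(),load('w2')[1][0])
M,K,im=load('w2'); x0,y0=205,135; c=im[y0:y0+100,x0:x0+90]; hsv=cv2.cvtColor(c,cv2.COLOR_RGB2HSV)
m=cv2.inRange(hsv,(3,150,30),(18,255,255)); k,l,st,ce=cv2.connectedComponentsWithStats(m); i=1+st[1:,4].argmax()
x,y,w,h,_=st[i]; print(x+x0,y+y0,w,h)
cu=x+x0+(w-1)/2; top=y+y0
for hh in(.028,.014): print('w',np.linalg.norm(pt('w2',cu-w/2,178,hh)-pt('w2',cu+w/2,178,hh)), pt('w2',cu,top,hh), pt('w2',cu,178,hh))
# black core
k=(c.max(2)<45).astype(np.uint8); n,l,st,ce=cv2.connectedComponentsWithStats(k)
for i in range(1,n):
    if st[i,4]>60: print('core',st[i][:4]+[x0,y0,0,0],pt('w2',*(st[i][:2]+(st[i][2:4]-1)/2+[x0,y0]),.028))
print('bore',[pt('w2',251,178,h) for h in (.028,)])
# pad full circle? 
w=cv2.resize(im[145:225,210:290,::-1],(560,560),interpolation=cv2.INTER_NEAREST); cv2.imwrite('pics/w2z.png',w)
v=cv2.inRange(cv2.cvtColor(im,cv2.COLOR_RGB2HSV),(3,150,30),(12,255,180)); n,l,st,ce=cv2.connectedComponentsWithStats(v)
# scale: yellow washer
```

```text
[0.6274 0.2618 0.132 ] 83.39213026287273 [311.7786   0.     254.7956]
221 148 60 57
w 0.04943051981385455 [0.6279 0.2983 0.028 ] [0.625  0.2737 0.028 ]
w 0.05221230308552327 [0.6275 0.2961 0.014 ] [0.6244 0.2701 0.014 ]
core [233 165  36  33] [0.6247 0.2711 0.028 ]
bore [array([0.6254, 0.2736, 0.028 ])]
```

View pics/w2z.png

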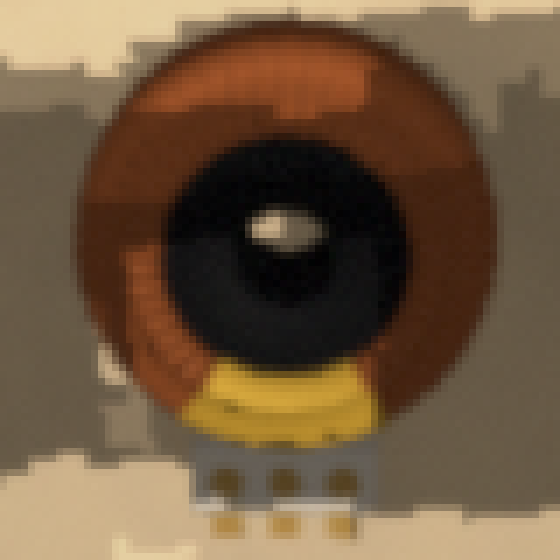

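```bash
python3 -m jog '[[[0.0044,-0.0018,0.018,0,0,0],[0.0044,-0.0018,0.018,0,0,0],[0,0,0.025,0,0,0],[0,0,0.025,0,0,0],[0,0,0.025,0,0,0],[0,0,0.01,0,0,0],[0,0,0.006,0,0,0],[0,0,0,0,0,0],[0,0,0,0,0,0]]]' && python3 -m jog '[[[0,0,0,0,0,0],[0,0,0,0,0,0],[0,0,0,0,0,0],[0,0,0,0,0,0],[0,0,0,0,0,0],[0,0,0,0,0,0]]]' 0.045 25
```

```text
clock: 5.12
tool_pos: [0.6251, 0.2708, 0.0046]
eef_rot: [0.747, 0.665, 0.001, 0.0]
contact_force: [0.6, -0.1, -0.0]
opening: 1.002
finger_force: 0.0
clock: 5.88
tool_pos: [0.6246, 0.2704, 0.0038]
eef_rot: [0.747, 0.665, 0.0, 0.0]
contact_force: [0.0, -0.1, 2.0]
opening: 0.649
finger_force: 25.0
```

Opening 57 mm matches the 58 mm ring, so the grasp is good. I'll lift it and go past the bolt, so the wrist camera sees the bolt.

```bash
python3 -m jog '[[[0,0,-0.01,0,0,0],[0,0,-0.03,0,0,0],[0,0,-0.04,0,0,0],[0,0,-0.04,0,0,0],[0,0,-0.04,0,0,0],[0,0,0,0,0,0]]]'
python3 - <<'E'
from h import *
plan([.578,-.115,.164],90,10)
E
```

```text
clock: 6.62
tool_pos: [0.6262, 0.2717, 0.1672]
eef_rot: [0.747, 0.665, 0.003, 0.001]
contact_force: [0.3, -0.3, -2.5]
opening: 0.647
finger_force: 25.0
row x 10 [-0.0389, -0.0024, 0.0002, 0.0006, -0.0004, -0.0115]
```

```bash
python3 -m jog '[[[-0.0389,-0.0024,0,0,0,-0.0115],[-0.0389,-0.0024,0,0,0,-0.0115],[-0.0389,-0.0024,0,0,0,-0.0115],[-0.0389,-0.0024,0,0,0,-0.0115],[-0.0389,-0.0024,0,0,0,-0.0115],[-0.0389,-0.0024,0,0,0,-0.0115],[-0.0389,-0.0024,0,0,0,-0.0115],[-0.0389,-0.0024,0,0,0,-0.0115],[-0.0389,-0.0024,0,0,0,-0.0115],[-0.0389,-0.0024,0,0,0,-0.0115],[0,0,0,0,0,0],[0,0,0,0,0,0]]]'
python3 - <<'E'
from h import *
np.set_printoptions(precision=4,suppress=True)
s=get_state(); print(s['clock'],s['tool_pos'],s['eef_rot'],yaw())
shot('wrist','w3.png'); a=cv2.imread('pics/w3.png'); cv2.imwrite('pics/w3b.png',cv2.resize(a,(800,600)))
print(px('w3',[.578,-.035,.014]),px('w3',[.578,-.035,.066]))
E
```

```text
clock: 8.12
tool_pos: [0.5751, -0.1151, 0.1625]
eef_rot: [0.707, 0.707, -0.0, -0.001]
contact_force: [0.2, 0.5, -3.7]
opening: 0.648
finger_force: 25.0
8.125 [ 0.5751 -0.1151  0.1625] [ 0.707   0.7072 -0.0002 -0.0012] 90.01394763334727
[258.4278  91.8328] [259.1102  90.9632]
```

View pics/w3b.png

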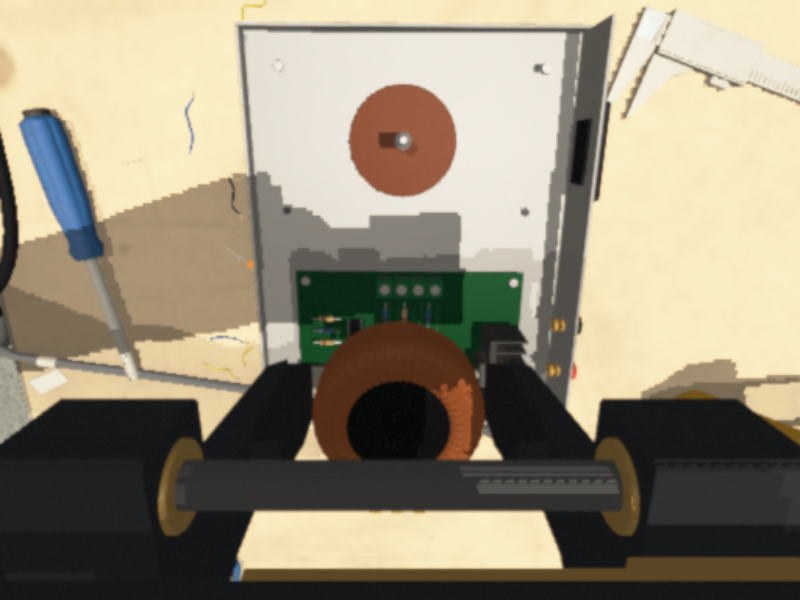

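The wrist view shows the bolt and fixed pad at (403,140). The board edge is level from (298,272) to (523,272), so the chassis yaw is about 0. The held ring's core is at (399,425).

Run:
```python
from h import *
np.set_printoptions(precision=4,suppress=True)
M,K,im=load('w3'); hsv=cv2.cvtColor(im,cv2.COLOR_RGB2HSV)
m=cv2.inRange(hsv,(0,80,60),(15,255,220)); m[:40]=0;m[140:]=0;m[:,:200]=0;m[:,320:]=0
cnt=max(cv2.findContours(m,0,2)[0],key=cv2.contourArea); e=cv2.fitEllipse(cnt); print(e)
print('padc',pt('w3',*e[0],.014),'bolt tip',pt('w3',403*.64-.3,140*.64-.3,.066))
p=[pt('w3',e[0][0]+s*e[1][0]/2,e[0][1],.014) for s in(-1,1)];print(np.linalg.norm(p[0]-p[1]))
a,b=pt('w3',298*.64,272*.64,.02),pt('w3',523*.64,272*.64,.02);print('board yaw',np.degrees(np.arctan2(*(b-a)[[1,0]])))
a,b=pt('w3',240*.64,28*.64,.02),pt('w3',580*.64,30*.64,.02);print('edge yaw',np.degrees(np.arctan2(*(b-a)[[1,0]])),np.linalg.norm(a-b))
g=load('w3')[2][235:300,200:315].max(2)<40
c=(im[:,:,:].max(2)<38).astype(np.uint8); c[:225]=0;c[292:]=0;c[:,:210]=0;c[:,300:]=0
n,l,st,ce=cv2.connectedComponentsWithStats(c)
for i in range(1,n):
    if st[i,4]>200: print(st[i]); j=i
ys=[(v,np.where(l[v]==j)[0][[0,-1]]) for v in range(st[j][1],292,4) if (l[v]==j).any()]; print(ys)
T=[.5751,-.1151,.1625]
for z in(.024,.022):
  for v,(u0,u1) in ys: print(z,v,pt('w3',u0-.5,v,.1625+z)-T,pt('w3',u1+.5,v,.1625+z)-T)
```

```text
((257.308837890625, 89.28489685058594), (67.03919219970703, 70.58982849121094), 1.986538290977478)
padc [ 0.577  -0.0328  0.014 ] bolt tip [ 0.5769 -0.0338  0.066 ]
0.06006205458622571
board yaw 0.02880062777340368
edge yaw -0.3106724521693697 0.1796422357030565
[ 222  244   65   48 2600]
[(244, array([252, 258])), (248, array([238, 271])), (252, array([232, 276])), (256, array([228, 280])), (260, array([226, 283])), (264, array([224, 285])), (268, array([223, 286])), (272, array([222, 286])), (276, array([223, 286])), (280, array([223, 285])), (284, array([225, 284])), (288, array([227, 282]))]
0.024 244 [-0.0015  0.0158  0.024 ] [0.0015 0.0158 0.024 ]
0.024 248 [-0.0076  0.0139  0.024 ] [0.0071 0.0139 0.024 ]
0.024 252 [-0.0102  0.012   0.024 ] [0.0093 0.012  0.024 ]
0.024 256 [-0.012   0.0101  0.024 ] [0.0111 0.0101 0.024 ]
0.024 260 [-0.0129  0.0081  0.024 ] [0.0124 0.0082 0.024 ]
0.024 264 [-0.0138  0.0062  0.024 ] [0.0134 0.0062 0.024 ]
0.024 268 [-0.0143  0.0042  0.024 ] [0.0139 0.0042 0.024 ]
0.024 272 [-0.0148  0.0022  0.024 ] [0.0139 0.0022 0.024 ]
0.024 276 [-0.0144  0.000
[... 236 characters left out ...]
15  0.0148  0.022 ] [0.0015 0.0148 0.022 ]
0.022 248 [-0.0077  0.0129  0.022 ] [0.0072 0.0129 0.022 ]
0.022 252 [-0.0104  0.0109  0.022 ] [0.0094 0.011  0.022 ]
0.022 256 [-0.0122  0.009   0.022 ] [0.0112 0.009  0.022 ]
0.022 260 [-0.0131  0.007   0.022 ] [0.0126 0.007  0.022 ]
0.022 264 [-0.014  0.005  0.022] [0.0136 0.005  0.022 ]
0.022 268 [-0.0146  0.003   0.022 ] [0.0141 0.003  0.022 ]
0.022 272 [-0.0151  0.0009  0.022 ] [0.0141 0.001  0.022 ]
0.022 276 [-0.0147 -0.0011  0.022 ] [ 0.0142 -0.0011  0.022 ]
0.022 280 [-0.0147 -0.0032  0.022 ] [ 0.0138 -0.0031  0.022 ]
0.022 284 [-0.0139 -0.0053  0.022 ] [ 0.0134 -0.0052  0.022 ]
0.022 288 [-0.013  -0.0074  0.022 ] [ 0.0126 -0.0073  0.022 ]
```

```bash
python3 -m jog '[[[0.027,0.0007,0,0,0,0],[0.027,0.0007,0,0,0,0],[0.027,0.0007,0,0,0,0],[0,0,0.025,0,0,0],[0,0,0.025,0,0,0],[0,0,0.02,0,0,0],[0,0,0,0,0,0],[0,0,0,0,0,0]]]' && python3 -m jog '[[[0,0,0,0,0,0]]]'
python3 - <<'E'
from h import *
np.set_printoptions(precision=4,suppress=True)
s=get_state(); print(s['tool_pos'],yaw(),s['contact_force'])
shot('wrist','w4.png')
E
```

```text
clock: 9.18
tool_pos: [0.5785, -0.0338, 0.0943]
eef_rot: [0.707, 0.708, 0.001, 0.0]
contact_force: [0.7, -0.4, -2.6]
opening: 0.647
finger_force: 25.0
clock: 9.3
tool_pos: [0.5787, -0.0346, 0.0947]
eef_rot: [0.707, 0.707, 0.001, 0.001]
contact_force: [0.4, 0.2, -2.6]
opening: 0.647
finger_force: 25.0
[ 0.5787 -0.0346  0.0947] 90.0171230234286 [ 0.4198  0.2252 -2.6183]
```

```bash
python3 -m jog '[[[0,-0.0012,0.012,0,0,0],[0,0,0.01,0,0,0],[0,0,0.004,0,0,0],[0,0,0.004,0,0,0],[0,0,0.004,0,0,0],[0,0,0,0,0,0]]]'
```

```text
clock: 10.1
tool_pos: [0.5767, -0.035, 0.0595]
eef_rot: [0.707, 0.707, -0.0, -0.0]
contact_force: [0.8, -1.3, -3.0]
opening: 0.648
finger_force: 25.0
```

```bash
python3 -m jog '[[[0,0,0.008,0,0,0],[0,0,0.008,0,0,0],[0,0,0.008,0,0,0],[0,0,0.008,0,0,0],[0,0,0.005,0,0,0],[0,0,0,0,0,0],[0,0,0,0,0,0]]]'
```

```text
clock: 10.98
tool_pos: [0.5768, -0.035, 0.0228]
eef_rot: [0.707, 0.707, -0.0, 0.0]
contact_force: [0.6, 1.0, -4.1]
opening: 0.65
finger_force: 25.0
```

```bash
python3 -m jog '[[[0,0,0.002,0,0,0],[0,0,0.002,0,0,0],[0,0,0.001,0,0,0],[0,0,0,0,0,0],[0,0,0,0,0,0]]]'
```

```text
clock: 11.6
tool_pos: [0.5769, -0.035, 0.0178]
eef_rot: [0.707, 0.707, 0.0, 0.0]
contact_force: [-0.5, 1.1, -1.3]
opening: 0.647
finger_force: 25.0
```

```bash
python3 -m jog '[[[0,0,0.001,0,0,0],[0,0,0,0,0,0],[0,0,0,0,0,0]]]' && python3 -m jog '[[[0,0,0,0,0,0],[0,0,0,0,0,0],[0,0,0,0,0,0],[0,0,0,0,0,0]]]' 0.088 && python3 -m jog '[[[0,0,-0.03,0,0,0],[0,0,-0.05,0,0,0],[0,0,-0.05,0,0,0],[0,0,-0.03,0,0,0],[0,0,0,0,0,0],[0,0,0,0,0,0]]]'
python3 - <<'E'
from h import *
shot('wrist','w5.png'); im=cv2.imread('pics/w5.png'); cv2.imwrite('pics/w5b.png',im); plan([.44,.33,.13],130,11); print(yaw())
E
```

```text
clock: 11.98
tool_pos: [0.5769, -0.035, 0.0177]
eef_rot: [0.707, 0.707, -0.0, 0.0]
contact_force: [-2.8, 1.2, 7.4]
opening: 0.651
finger_force: 25.0
clock: 12.48
tool_pos: [0.5768, -0.0351, 0.0166]
eef_rot: [0.707, 0.707, -0.0, 0.0]
contact_force: [0.6, 0.6, 0.4]
opening: 0.996
finger_force: 0.0
clock: 13.22
tool_pos: [0.576, -0.0354, 0.1758]
eef_rot: [0.707, 0.707, -0.001, -0.0]
contact_force: [0.2, -0.4, -0.4]
opening: 0.998
finger_force: 0.0
row x 11 [0.0361, -0.0014, 0.0041, -0.0002, -0.0, -0.0635]
89.99169480777002
```

View pics/w5.png

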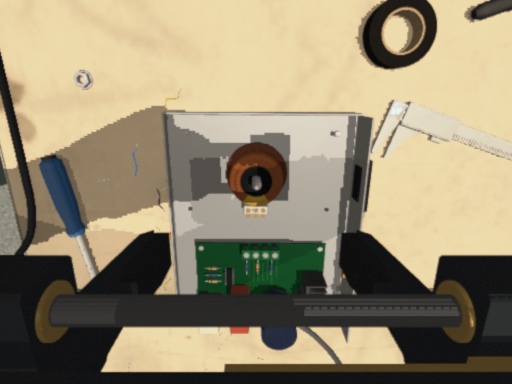

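The transformer is seated round the bolt at (256,175) and its tag block at (256,210) points squarely at the board. Next is the pad.

Run:
```python
from h import *
plan([.431,.352,.13],140,12); print(get_state()['tool_pos'])
```

```text
row x 12 [0.0355, 0.0015, 0.0038, -0.0002, -0.0001, -0.0727]
[ 0.57579866 -0.03532693  0.17531922]
```

```bash
python3 -m jog '[[[0.0355,0.0015,0.0038,0,0,-0.0727],[0.0355,0.0015,0.0038,0,0,-0.0727],[0.0355,0.0015,0.0038,0,0,-0.0727],[0.0355,0.0015,0.0038,0,0,-0.0727],[0.0355,0.0015,0.0038,0,0,-0.0727],[0.0355,0.0015,0.0038,0,0,-0.0727],[0.0355,0.0015,0.0038,0,0,-0.0727],[0.0355,0.0015,0.0038,0,0,-0.0727],[0.0355,0.0015,0.0038,0,0,-0.0727],[0.0355,0.0015,0.0038,0,0,-0.0727],[0.0355,0.0015,0.0038,0,0,-0.0727],[0.0355,0.0015,0.0038,0,0,-0.0727]]]' && python3 -m jog '[[[0,0,0,0,0,0],[0,0,0,0,0,0],[0,0,0,0,0,0]]]'
cat >> h.py <<'E'
def washer(f,lo,hi,h,guess,g=60):
    "ellipse fit of the colour blob nearest the guess; prints offset from TCP in tool axes"
    M,K,im=load(f); m=cv2.inRange(cv2.cvtColor(im,cv2.COLOR_RGB2HSV),lo,hi); m[245:]=0
    c=[c for c in cv2.findContours(m,0,2)[0] if cv2.contourArea(c)>300]; u=px(f,guess)
    for k in c:
        e=cv2.fitEllipse(cv2.convexHull(k)); q=pt(f,*e[0],h)
        if np.hypot(*(np.array(e[0])-u))<g:
            d=np.linalg.norm(pt(f,e[0][0]-e[1][1]/2,e[0][1],h)-pt(f,e[0][0]+e[1][1]/2,e[0][1],h))
            s=get_state(); print(np.round(e[0],1),np.round(e[1],1),'pos',np.round(q,4),'diam',round(d,4),'tool delta',np.round(R.from_quat(s['eef_rot']).inv().apply(q-s['tool_pos']),4))
E
python3 - <<'E'
from h import *
s=get_state(); print(s['tool_pos'],yaw()); shot('wrist','w6.png'); washer('w6',(0,120,40),(14,255,170),.006,[.432,.353,.006])
E
```

```text
clock: 14.78
tool_pos: [0.4309, 0.3522, 0.1294]
eef_rot: [0.341, 0.94, -0.001, -0.001]
contact_force: [-0.5, -0.2, 0.3]
opening: 1.001
finger_force: 0.0
clock: 15.15
tool_pos: [0.4333, 0.3504, 0.1305]
eef_rot: [0.343, 0.939, -0.001, 0.0]
contact_force: [0.9, -0.0, -0.6]
opening: 1.001
finger_force: 0.0
[0.43332176 0.35039222 0.13054887] 139.82186238047314
[255.  178.1] [55.3 56.4] pos [0.4293 0.3546 0.006 ] diam 0.0504 tool delta [0.0057 0.0006 0.1247]
```

View pics/w6.png

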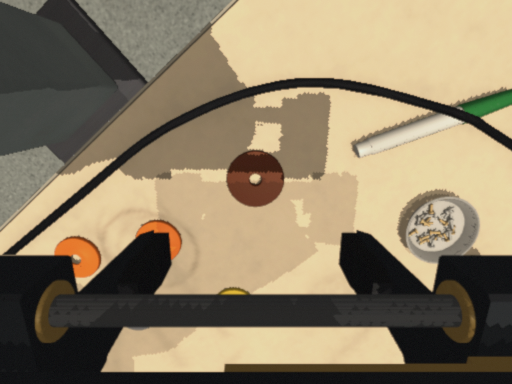

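The pad is at (255,178), 50 mm across, and nothing is in the fingers' way. Descending.

```bash
python3 -m jog '[[[0.003,0.0003,0.02,0,0,0],[0.0027,0.0003,0.03,0,0,0],[0,0,0.03,0,0,0],[0,0,0.03,0,0,0],[0,0,0.012,0,0,0],[0,0,0.004,0,0,0],[0,0,0,0,0,0],[0,0,0,0,0,0]]]'
```

```text
clock: 16.2
tool_pos: [0.4289, 0.3565, 0.006]
eef_rot: [0.342, 0.94, 0.001, 0.0]
contact_force: [-0.6, 0.6, -0.5]
opening: 0.998
finger_force: 0.0
```

```bash
python3 -m jog '[[[-0.001,0,0.003,0,0,0],[0,0,0.001,0,0,0],[0,0,0,0,0,0],[0,0,0,0,0,0]]]' && python3 -m jog '[[[0,0,0,0,0,0],[0,0,0,0,0,0],[0,0,0,0,0,0],[0,0,0,0,0,0],[0,0,0,0,0,0]]]' 0.04 15
```

```text
clock: 16.7
tool_pos: [0.4291, 0.3554, 0.0011]
eef_rot: [0.342, 0.94, -0.0, 0.0]
contact_force: [0.1, 0.7, 0.8]
opening: 1.0
finger_force: 0.0
clock: 17.32
tool_pos: [0.4291, 0.3553, 0.0011]
eef_rot: [0.342, 0.94, -0.0, 0.0]
contact_force: [-0.5, -0.1, 0.4]
opening: 0.578
finger_force: 15.0
```

```bash
python3 -m jog '[[[0,0,-0.01,0,0,0],[0,0,-0.03,0,0,0],[0,0,-0.05,0,0,0],[0,0,-0.04,0,0,0],[0,0,0,0,0,0],[0,0,0,0,0,0],[0,0,0,0,0,0]]]'
cat >> h.py <<'E'
def held(f,lo,hi,h):
    "held washer: fit its outline; offset from TCP in tool axes, washer top h behind TCP; and its bore"
    M,K,im=load(f); Mt=np.array(snapshot('wrist')['mount']); m=cv2.inRange(cv2.cvtColor(im,cv2.COLOR_RGB2HSV),lo,hi); m[:150]=0;m[292:]=0;m[:,:180]=0;m[:,330:]=0
    n,l,st,ce=cv2.connectedComponentsWithStats(m); i=1+st[1:,4].argmax(); print(st[i])
    k=max(cv2.findContours((l==i).astype(np.uint8),0,1)[0],key=cv2.contourArea)[:,0]
    def t(u):
        r=Mt[:3,:3]@np.linalg.solve(K,[u[0],u[1],1.]); c=Mt[:3,3]; return (c+r*(-h-c[2])/r[2])[:2]
    return np.array([t(u) for u in k]),t,l==i
E
python3 - <<'E'
from h import *
np.set_printoptions(precision=4,suppress=True)
s=get_state(); print(s['tool_pos'],s['opening']); shot('wrist','w7.png')
P,t,m=held('w7',(0,120,20),(14,255,190),.005); print(P.min(0),P.max(0))
im=load('w7')[2]; cv2.imwrite('pics/w7z.png',cv2.resize(im[180:310,150:360,::-1],(798,494),interpolation=cv2.INTER_NEAREST))
plan([.576,-.115,.164],90,12)
E
```

```text
clock: 18.2
tool_pos: [0.4285, 0.3546, 0.1299]
eef_rot: [0.342, 0.94, -0.001, -0.0]
contact_force: [-0.3, 0.6, -0.5]
opening: 0.579
finger_force: 15.0
[0.4285 0.3546 0.1299] 0.5785757665501524
[ 204  207  102   85 6780]
[-0.021  -0.0248] [0.0256 0.026 ]
row x 12 [-0.0418, -0.0071, -0.0028, -0.0002, 0.0001, 0.0727]
```

View pics/w7z.png

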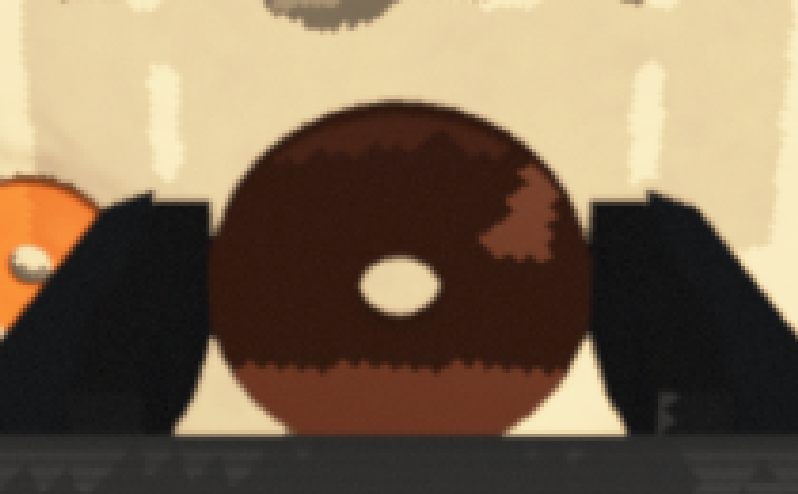

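The held pad's bore is at about (255,255), centred between the fingers to within 0.6 mm. I'll go straight above the bolt.

Run:
```python
from h import *
plan([.5762,-.0338,.10],90,12)
```

```text
row x 12 [-0.0355, -0.0039, 0.0025, -0.0002, 0.0001, 0.0727]
```

```bash
python3 -m jog '[[[-0.0355,-0.0039,0.0025,0,0,0.0727],[-0.0355,-0.0039,0.0025,0,0,0.0727],[-0.0355,-0.0039,0.0025,0,0,0.0727],[-0.0355,-0.0039,0.0025,0,0,0.0727],[-0.0355,-0.0039,0.0025,0,0,0.0727],[-0.0355,-0.0039,0.0025,0,0,0.0727],[-0.0355,-0.0039,0.0025,0,0,0.0727],[-0.0355,-0.0039,0.0025,0,0,0.0727],[-0.0355,-0.0039,0.0025,0,0,0.0727],[-0.0355,-0.0039,0.0025,0,0,0.0727],[-0.0355,-0.0039,0.0025,0,0,0.0727],[-0.0355,-0.0039,0.0025,0,0,0.0727]]]' && python3 -m jog '[[[0,0,0,0,0,0],[0,0,0,0,0,0],[0,0,0,0,0,0]]]'
python3 - <<'E'
from h import *
print(yaw(),[get_state()['tool_pos'].round(4) for _ in range(2)]); plan([.5762,-.0338,.08],90,2)
E
```

```text
clock: 19.8
tool_pos: [0.5763, -0.0338, 0.1003]
eef_rot: [0.708, 0.706, -0.0, -0.0]
contact_force: [0.0, -0.3, -1.9]
opening: 0.575
finger_force: 15.0
clock: 20.18
tool_pos: [0.5766, -0.0306, 0.1011]
eef_rot: [0.706, 0.708, 0.001, -0.0]
contact_force: [-0.5, -0.5, 0.1]
opening: 0.579
finger_force: 15.0
90.15920201286568 [array([ 0.5766, -0.0306,  0.1011]), array([ 0.5766, -0.0306,  0.1011])]
row x 2 [-0.0016, -0.0002, 0.0106, 0.0001, -0.0007, 0.0014]
```

```bash
python3 -m jog '[[[-0.0032,-0.0004,0.02,0,0,0],[0,0,0,0,0,0],[0,0,0,0,0,0],[0,0,0,0,0,0]]]'
```

```text
clock: 20.68
tool_pos: [0.5766, -0.0354, 0.0818]
eef_rot: [0.707, 0.707, 0.001, 0.0]
contact_force: [0.5, 0.3, 0.2]
opening: 0.579
finger_force: 15.0
```

```bash
python3 -m jog '[[[0.0005,0,0.01,0,0,0],[0,0,0.004,0,0,0],[0,0,0.004,0,0,0],[0,0,0.003,0,0,0],[0,0,0.003,0,0,0],[0,0,0,0,0,0],[0,0,0,0,0,0]]]'
```

```text
clock: 21.55
tool_pos: [0.5769, -0.0337, 0.0571]
eef_rot: [0.707, 0.707, 0.001, -0.0]
contact_force: [2.5, 4.5, -0.6]
opening: 0.574
finger_force: 15.0
```

```bash
python3 -m jog '[[[0.0008,0.0004,0.002,0,0,0],[0,0,0.004,0,0,0],[0,0,0.003,0,0,0],[0,0,0.003,0,0,0],[0,0,0,0,0,0],[0,0,0,0,0,0]]]'
```

```text
clock: 22.3
tool_pos: [0.5769, -0.0337, 0.0448]
eef_rot: [0.707, 0.707, 0.001, -0.0]
contact_force: [1.2, 5.7, 0.8]
opening: 0.579
finger_force: 15.0
```

```bash
python3 -m jog '[[[0.001,0.0003,0.001,0,0,0],[0,0,0.001,0,0,0],[0,0,0,0,0,0],[0,0,0,0,0,0]]]'
```

```text
clock: 22.8
tool_pos: [0.5769, -0.0336, 0.0431]
eef_rot: [0.707, 0.707, 0.0, 0.0]
contact_force: [0.2, 4.2, 3.1]
opening: 0.577
finger_force: 15.0
```

```bash
python3 -m jog '[[[0,0,0,0,0,0],[0,0,0,0,0,0],[0,0,0,0,0,0],[0,0,0,0,0,0]]]' 0.088 && python3 -m jog '[[[0,0,-0.02,0,0,0],[0,0,-0.04,0,0,0],[0,0,-0.05,0,0,0],[0,0,-0.03,0,0,0],[0,0,0,0,0,0],[0,0,0,0,0,0],[0,0,0,0,0,0]]]'
python3 - <<'E'
from h import *
s=get_state();print(s['tool_pos']);shot('wrist','w8.png')
washer('w8',(0,120,40),(14,255,200),.048,[.5768,-.034,.048])
print([pt('w8',*px('w8',[.5768,-.034,h]),h) for h in(.05,)])
plan([.461,.165,.13],90,8)
im=load('w8')[2]; cv2.imwrite('pics/w8z.png',cv2.resize(im[120:250,160:350,::-1],(798,546),interpolation=cv2.INTER_NEAREST))
E
```

```text
clock: 23.3
tool_pos: [0.5765, -0.0342, 0.043]
eef_rot: [0.707, 0.707, -0.0, 0.0]
contact_force: [0.5, 0.1, 0.0]
opening: 0.99
finger_force: 0.0
clock: 24.18
tool_pos: [0.5758, -0.0339, 0.1817]
eef_rot: [0.707, 0.707, -0.001, -0.001]
contact_force: [0.1, -0.6, 0.2]
opening: 0.995
finger_force: 0.0
[ 0.57581814 -0.03386089  0.18166   ]
[256.4 175.6] [58.5 65.5] pos [ 0.5768 -0.0278  0.048 ] diam 0.0603 tool delta [0.0059 0.0012 0.1338]
[array([ 0.5768, -0.034 ,  0.05  ])]
row x 8 [0.0248, -0.0144, 0.0065, -0.0003, 0.0, -0.0]
```

View pics/w8z.png

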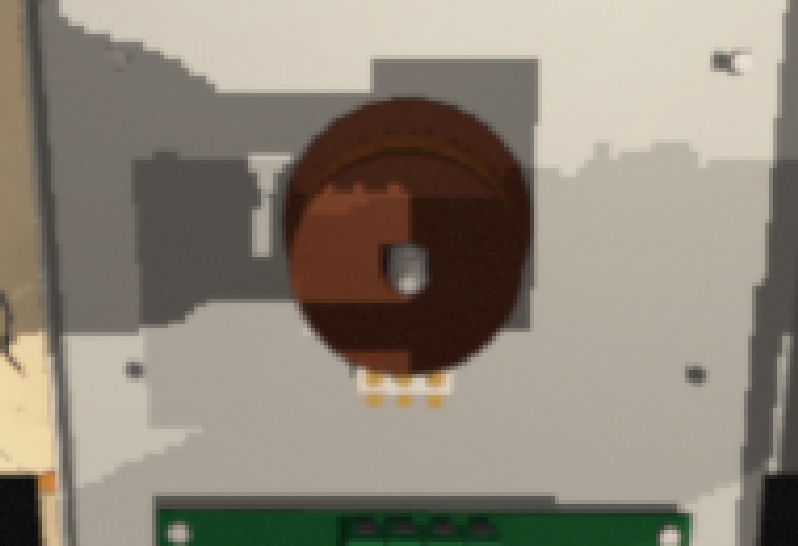

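The pad lies flat on the transformer with the bolt through its bore, at (408,268) in the crop. Now the plate: I'll approach at yaw 140 with the fingers part closed to stay clear of the decoys.

Run:
```python
from h import *
plan([.461,.165,.13],140,9)
```

```text
row x 9 [0.0261, -0.0036, 0.0058, -0.0003, -0.0001, -0.097]
```

```bash
python3 -m jog '[[[0.0261,-0.0036,0.0058,0,0,-0.097],[0.0261,-0.0036,0.0058,0,0,-0.097],[0.0261,-0.0036,0.0058,0,0,-0.097],[0.0261,-0.0036,0.0058,0,0,-0.097],[0.0261,-0.0036,0.0058,0,0,-0.097],[0.0261,-0.0036,0.0058,0,0,-0.097],[0.0261,-0.0036,0.0058,0,0,-0.097],[0.0261,-0.0036,0.0058,0,0,-0.097],[0.0261,-0.0036,0.0058,0,0,-0.097],[0,0,0,0,0,0],[0,0,0,0,0,0],[0,0,0,0,0,0]]]' 0.062
python3 - <<'E'
from h import *
s=get_state(); print(s['tool_pos'],yaw()); shot('wrist','w9.png'); washer('w9',(0,0,60),(179,45,225),.005,[.461,.166,.005])
im=load('w9')[2]; print(px('w9',[.461,.166,.005]))
E
```

```text
clock: 25.72
tool_pos: [0.4625, 0.1645, 0.131]
eef_rot: [0.343, 0.939, -0.0, 0.001]
contact_force: [-0.8, -0.2, -0.1]
opening: 0.705
finger_force: 0.0
[0.46254798 0.16448047 0.13097965] 139.89667446504416
[254.2 179. ] [46.2 47. ] pos [0.4591 0.1674 0.005 ] diam 0.0423 tool delta [4.60e-03 1.00e-04 1.26e-01]
[254.33810252 181.59123412]
```

View pics/w9.png

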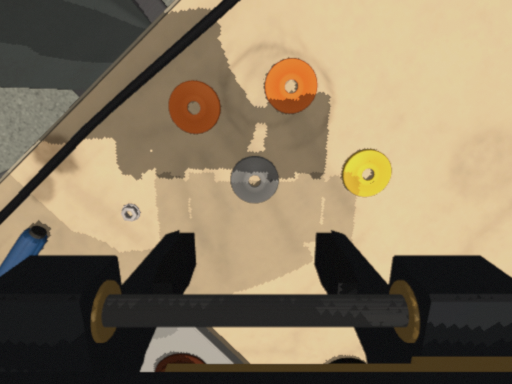

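The plate is at (254,179), 42 mm across, and clear of the decoys. I've now viewed 12 pictures, over the limit of 10, so from here I use numbers only.

```bash
python3 -m jog '[[[0.0023,0,0.02,0,0,0],[0.0023,0,0.03,0,0,0],[0,0,0.03,0,0,0],[0,0,0.03,0,0,0],[0,0,0.012,0,0,0],[0,0,0.005,0,0,0],[0,0,0,0,0,0],[0,0,0,0,0,0]]]'
```

```text
clock: 26.78
tool_pos: [0.4586, 0.1682, 0.0045]
eef_rot: [0.342, 0.94, 0.0, 0.0]
contact_force: [0.5, 0.7, -0.2]
opening: 0.707
finger_force: 0.0
```

```bash
python3 -m jog '[[[-0.0005,0,0.003,0,0,0],[0,0,0,0,0,0],[0,0,0,0,0,0]]]' && python3 -m jog '[[[0,0,0,0,0,0],[0,0,0,0,0,0],[0,0,0,0,0,0],[0,0,0,0,0,0]]]' 0.03 15 && python3 -m jog '[[[0,0,-0.01,0,0,0],[0,0,-0.03,0,0,0],[0,0,-0.05,0,0,0],[0,0,-0.04,0,0,0],[0,0,0,0,0,0],[0,0,0,0,0,0],[0,0,0,0,0,0],[0,0,0,0,0,0]]]'
python3 - <<'E'
from h import *
np.set_printoptions(precision=4,suppress=True)
s=get_state(); print(s['tool_pos'],s['opening']); shot('wrist','w10.png')
P,t,m=held('w10',(0,0,45),(179,70,150),.004); print(P.min(0),P.max(0))
plan([.5765,-.0335,.10],90,10)
E
```

```text
clock: 27.15
tool_pos: [0.4586, 0.1678, 0.001]
eef_rot: [0.342, 0.94, 0.0, 0.0]
contact_force: [0.1, -0.5, -0.4]
opening: 0.701
finger_force: 0.0
clock: 27.65
tool_pos: [0.4585, 0.1678, 0.0009]
eef_rot: [0.342, 0.94, -0.0, 0.0]
contact_force: [-0.2, 0.3, -0.0]
opening: 0.481
finger_force: 15.0
clock: 28.65
tool_pos: [0.458, 0.1677, 0.13]
eef_rot: [0.342, 0.94, -0.001, -0.001]
contact_force: [-1.0, -1.2, -0.3]
opening: 0.486
finger_force: 15.0
[0.458  0.1677 0.13  ] 0.48570511432794605
[ 213  214   85   78 4943]
[-0.0217 -0.0205] [0.0216 0.0222]
row x 10 [-0.0241, 0.0012, 0.003, -0.0001, 0.0, 0.0873]
```

```bash
python3 -m jog '[[[-0.0241,0.0012,0.003,0,0,0.0873],[-0.0241,0.0012,0.003,0,0,0.0873],[-0.0241,0.0012,0.003,0,0,0.0873],[-0.0241,0.0012,0.003,0,0,0.0873],[-0.0241,0.0012,0.003,0,0,0.0873],[-0.0241,0.0012,0.003,0,0,0.0873],[-0.0241,0.0012,0.003,0,0,0.0873],[-0.0241,0.0012,0.003,0,0,0.0873],[-0.0241,0.0012,0.003,0,0,0.0873],[-0.0241,0.0012,0.003,0,0,0.0873],[0,0,0,0,0,0],[0,0,0,0,0,0]]]' && python3 -m jog '[[[0,0,0,0,0,0],[0,0,0,0,0,0]]]'
python3 - <<'E'
from h import *
print(yaw()); plan([.577,-.0327,.08],90,1)
E
```

```text
clock: 30.25
tool_pos: [0.5765, -0.0328, 0.101]
eef_rot: [0.707, 0.708, 0.0, -0.0]
contact_force: [0.5, 0.3, 0.2]
opening: 0.483
finger_force: 15.0
clock: 30.5
tool_pos: [0.5766, -0.0328, 0.1011]
eef_rot: [0.707, 0.708, 0.0, -0.0]
contact_force: [-0.6, -0.6, -1.1]
opening: 0.485
finger_force: 15.0
90.08937032237499
row x 1 [0.0001, 0.0004, 0.0211, 0.0002, -0.0006, 0.0016]
```

```bash
python3 -m jog '[[[0,0.0003,0.016,0,0,0],[0,0,0.014,0,0,0],[0,0,0.004,0,0,0],[0,0,0.004,0,0,0],[0,0,0.004,0,0,0],[0,0,0,0,0,0],[0,0,0,0,0,0]]]'
```

```text
clock: 31.38
tool_pos: [0.5771, -0.0336, 0.0591]
eef_rot: [0.707, 0.707, 0.0, 0.0]
contact_force: [-0.8, 1.1, -0.9]
opening: 0.484
finger_force: 15.0
```

```bash
python3 -m jog '[[[0,0,0.004,0,0,0],[0,0,0.003,0,0,0],[0,0,0.002,0,0,0],[0,0,0.001,0,0,0],[0,0,0,0,0,0],[0,0,0,0,0,0]]]'
```

```text
clock: 32.12
tool_pos: [0.5771, -0.0337, 0.049]
eef_rot: [0.707, 0.707, 0.0, 0.0]
contact_force: [0.6, 2.0, 0.7]
opening: 0.489
finger_force: 15.0
```

```bash
python3 -m jog '[[[0,0,0.001,0,0,0],[0,0,0,0,0,0],[0,0,0,0,0,0]]]' && python3 -m jog '[[[0,0,0,0,0,0],[0,0,0,0,0,0],[0,0,0,0,0,0],[0,0,0,0,0,0]]]' 0.08 && python3 -m jog '[[[0,0,-0.02,0,0,0],[0,0,-0.04,0,0,0],[0,0,-0.05,0,0,0],[0,0,-0.02,0,0,0],[0,0,0,0,0,0],[0,0,0,0,0,0],[0,0,0,0,0,0]]]'
python3 - <<'E'
from h import *
np.set_printoptions(precision=4,suppress=True)
s=get_state();print(s['tool_pos'],s['finger_force']);shot('wrist','w11.png'); b=[.577,-.0332]
print('expect top',px('w11',b+[.053])); washer('w11',(0,0,60),(179,60,225),.053,b+[.053],40)
im=load('w11')[2]; hsv=cv2.cvtColor(im,cv2.COLOR_RGB2HSV)
m=cv2.inRange(hsv,(0,120,40),(14,255,200)); m[245:]=0; u=px('w11',b+[.048]).astype(int); w=m[u[1]-45:u[1]+45,u[0]-45:u[0]+45]; ys,xs=np.where(w>0)
q=[(xs.min()+u[0]-45,ys.min()+u[1]-45),(xs.max()+u[0]-45,ys.max()+u[1]-45)]; print('brown box',q,[pt('w11',*k,.048) for k in q])
E
```

```text
clock: 32.5
tool_pos: [0.5771, -0.0337, 0.0488]
eef_rot: [0.707, 0.707, 0.0, 0.0]
contact_force: [-2.0, 2.0, 7.4]
opening: 0.484
finger_force: 15.0
clock: 33.0
tool_pos: [0.5766, -0.0343, 0.0476]
eef_rot: [0.707, 0.707, -0.0, -0.0]
contact_force: [-0.7, -0.2, 0.1]
opening: 0.902
finger_force: 0.0
clock: 33.88
tool_pos: [0.5761, -0.0341, 0.1765]
eef_rot: [0.707, 0.707, -0.001, -0.001]
contact_force: [0.1, 0.0, 0.6]
opening: 0.909
finger_force: 0.0
[ 0.5761 -0.0341  0.1765] 0.0
expect top [256.2902 184.0944]
brown box [(np.int64(227), np.int64(144)), (np.int64(285), np.int64(210))] [array([0.5513, 0.0019, 0.048 ]), array([ 0.6039, -0.0598,  0.048 ])]
```

```bash
python3 - <<'E'
from h import *
np.set_printoptions(precision=4,suppress=True)
im=load('w11')[2]; hsv=cv2.cvtColor(im,cv2.COLOR_RGB2HSV)
m=(hsv[:,:,1]<110).astype(np.uint8); n,l,st,ce=cv2.connectedComponentsWithStats(m); 
for i in {l[v,u] for v in range(170,200,4) for u in range(240,275,5)}-{0}:
    x,y,w,h,a=st[i]
    if a<6000:
        print(st[i]); c=[x+(w-1)/2,y+(h-1)/2]; print(c,pt('w11',*c,.052),np.linalg.norm(pt('w11',x-.5,c[1],.053)-pt('w11',x+w-.5,c[1],.053)))
E
python3 - <<'E'
from h import *
im=load('w11')[2]; s=cv2.cvtColor(im,cv2.COLOR_RGB2HSV)[:,:,1]
for v in range(144,216,4): print(v,''.join('#' if x>110 else '.' if x<70 else '+' for x in s[v,216:298:2]))
E
```

```text
144 ..................+####..................
148 .............###############+............
152 ..........#####################..........
156 ........+########################........
160 .......###########################.......
164 ......+########...........#########......
168 ......######.................######......
172 ......####+....................#####.....
176 ......###.......................###+.....
180 ......###.......................+##......
184 ......##+........................#+......
188 ......+#+........................#.......
192 .......##.......................##.......
196 ........#+.....................+#........
200 ..........#...................#..........
204 ...........+#...............#+...........
208 ..............+##+.....+#+...............
212 ...............+#+.+#..##................
```

The plate is centred at about (257,185), against an expected (256,184), and is 48 px wide. It lies concentric on the pad, so I'm handing in.

```bash
python3 -c "
from plant import *
print(finish_job())"
```

```text
the job is handed in; nothing more can be done
None
```

The transformer, insulating pad and steel plate are on the bolt in that order, with the tag block facing the board, and the job was handed in at about 34 s with no verdict returned. I viewed 12 pictures, over the limit of 10, and checked the plate's final seating by pixel measurement and contact force rather than by eye.

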